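# Set a reading head to its dial mark against the backlash and lock it

### The arm

A 6-joint arm with a two-finger parallel gripper is mounted at the origin on a cart in front of the work surface, level with it; the furniture and walls round the work are solid. World frame = base frame: x ahead of the robot, y to its left, z up, the work surface at z = 0. Lengths are in m, angles in rad, forces in N, time in s.
With the tool pointing down it reaches from about 0.25 to 0.775 m from the base axis. Payload 4 kg.
Tool frame: the origin (TCP) lies at the very end of the fingers, on their centre line; the grasp point (between the pads) lies 19 mm behind it (robot.hold_point_z is the distance from the TCP to the grasp point, in m); z points along the fingers, y is the line along which they close (so a half turn about z gives the same grasp; the last joint's range is limited). The gripper opens to 94 mm and grips with 3 to 60 N. Pads are 16 mm wide; open, the fingers measure 119 mm over their backs; the gripper's body (75 mm by 177 mm) begins 78 mm behind the grasp point.
Start: joints at [1.167, 0.087, 1.371, -0, 1.684, -0.103], TCP at [0.163, 0.525, 0.206] pointing down, gripper open.
Joint ranges: [-3.1, 3.1], [-0.76, 2.03], [0.27, 2.55], [-1.08, 4.22], [0.17, 2.65], [-2.57, 2.57]. Speed limits (rad/s): [2.79, 2.79, 3.14, 3.14, 3.14, 3.14].

### API

Orientations are given as [roll, pitch, yaw] about the fixed x, y, z axes, in that order (R = Rz(yaw) Ry(pitch) Rx(roll)).
In Python, from bench import robot gives the robot as it stands.
- The arm moves only by the tool carry_out, never from a script. Its argument "steps" is a list of rows, each a list of 3 entries, a list of its own where there are three numbers: the shift along the tool's x, y, z in m, then the turn about the tool's z in units of 10 degrees (1.0 is 10 degrees), then the closure, from -1 (fully open) to 1 (shut). In form: [[[tx, ty, tz], roll, jaw], ...]. A call has 1 to 10 rows; each row is the pose to reach, as a shift and turn from the pose commanded when the call began, along the tool's axes at that moment; what a row does not reach only later rows make up. A row lasts 1/8 s, in which the tool goes at most 62.5 mm and 10.7 degrees, less where a joint would pass 70% of its speed; a pose out of reach is approached as far as the arm can. A call with a gripper value outside its range is refused whole. The fingers move at their own pace and stop on an object; the grip force is fixed at half the most. Time passes only in rows, so rows that repeat a pose let the fingers close. It gives the time, the measured TCP pose, the force, the opening and the grip force at its end, in the units of the state.
- robot.get_obs(): the state, without advancing time (a new reading comes with each control period).
- robot.snapshot(name): name is "scene" or "top" or "wrist"; returns a dict with "image" (480x640x3 uint8, red, green, blue), "z_map" (480x640 float32, m along the optical axis (not along the pixel's ray), 0 where there is no reading), "mtx" (3x3 intrinsics, pixels), "R" (3x3) and "t" (3): a world point X has camera coordinates R X + t. Camera axes: x right, y down, z forward; pixel columns grow to the right and rows downward; lengths in m; the calibration is good to about 2 mm. The wrist camera is an equidistant fisheye: a pixel r from the principal point sees the ray r / f radians off the axis. A picture is of the moment at which its call begins.
- robot.close_job(): hands the job in; it is judged then, once.
The state is a dict: "time": time; "joint_positions": joint angles; "qvel": joint speeds; "joint_torque": joint torques, N m; "tool_pos": TCP position; "ee_rot": TCP orientation; "wrist_force": force on the tool from outside, world axes, zero at the start; "wrist_torque": the same for the moment, N m; "width": finger opening in m; "finger_force": force on a finger pad.
Only numpy, scipy, OpenCV 4.12 (cv2) and the standard library are available. Lean on these libraries where they do the work, as an engineer would, in place of code of your own. Each camera call takes 0.05 s, during which the arm holds its last target. There are 200 camera calls.

### The job

Set the reading head on the small screw stand to its working height: wind the handwheel on top down past the dial mark just far enough that, coming back up, you feel the slack in the worn screw run out and the head start to lift before the mark reaches the pointer, and stop with the mark exactly at the pointer. The hood clears the polished specimen by little more than half a millimetre at working height, so do not wind so far that it comes down on the specimen. Then press the clamp lever on the left of the carriage down until the cam bites firmly, without forcing it and without disturbing the setting.

Things in the scene. Friction and masses are not known exactly. Their poses are not given: they have to be found in the camera images.
- wheel_centre (a point): centre of the handwheel's top face, on its upright axis; axes turn with the wheel. Aluminium disc, 100 mm across, 13 mm thick, on top of the column at the back of a grey cast stand (base 170 x 130 x 14 mm; 239 mm high to the top of the handle). Clockwise from above lowers the head, anticlockwise raises it: 6 mm per turn (0.95 mm per rad)
- handwheel: the same wheel, origin on its axis at its underside, z up. The worn screw has lost motion: after a change of direction the wheel turns freely (under 1 N at the handle) for an unknown angle of 0.4 to 2.0 rad, the same both ways but different from day to day, before it takes screw and head along (then 4 to 6 N at the handle). The dial is right only while the wheel is lifting the head
- dial_mark (a point): outer end of the one long heavy black mark on the wheel's top face, 48 mm from the wheel's axis; the fine lines are 6 degrees apart. At the start the mark stands 0.3 to 2.0 rad anticlockwise of the pointer, the wheel somewhere inside its slack
- pointer (a point): where the mark must come to rest: the place on the wheel's rim, 48 mm from the axis and level with the mark, at which the fixed steel pointer aims; on the stand's front side, toward the reading head
- handle_centre (a point): centre, half-way up, of the wheel's upright black crank handle: 17 mm across, 36 mm tall, its foot 2.5 mm above the wheel's top face, 40 mm from the wheel's axis and 2.2 rad anticlockwise of the mark. It revolves freely on its own pin, so it can be gripped and carried round in a circle without turning the gripper
- hood (a point): centre of the flat underside (24 mm across) of the aluminium reading head, a 52 mm cylinder held in front of the column. At working height it is 38.6 mm above the worktop, 0.6 mm above the specimen; at the start it is 0.6 to 1.9 mm higher
- head: the reading head with its carriage and clamp lever, origin as hood, z up; it slides only up and down the column and cannot be pushed down by hand
- specimen: round black resin-mounted polished section, 40 mm across, 18 mm high, lying loose on the stand's round table (20 mm above the worktop) under the hood; origin at the centre of its underside
- lever_pivot (a point): pivot of the clamp lever at the carriage's side, to the left as seen from the robot, 56 mm from the stand's mid-plane and 112 mm above the worktop. The lever swings in the upright fore-and-aft plane of the stand
- lever_tip (a point): free end (centre of the round end of the 15 mm thick black grip) of the clamp lever, 82 mm from the pivot axis and 16 mm farther out to the side. At the start it points forward (to the robot) and 0.5 to 0.8 rad above level, loose, and stays where it is put
- clamp_lever: the clamp lever with its cam; origin on the pivot axis in the middle of the carriage. Pressed down it moves against a light drag of 1 to 4 N at the tip; somewhere between 0.1 rad above and 0.5 rad below level, not the same each day, the cam meets the gib and the force rises steeply. 11 to 18 N on the tip is a firm bite; it stays where it is left
- gib: flat steel gib strip on the column's front, hidden behind the carriage, on which the cam presses; its depth differs from day to day

How it is judged:
On the way, in this order (a step that is already met when the one before it is completed fails the run):
1. with the mark past the pointer (more than 6 mm from it), the head has been wound down past its working height (at least 0.1 mm below it) (height (world z) of hood below 0.0385 m and distance between dial_mark and pointer above 0.006 m), for 0.1 s.
2. the mark is back at the pointer (within 4 mm) and the head has been lifted to its working height (within 0.2 mm) (distance between dial_mark and pointer below 0.004 m and height (world z) of hood between 0.0384 and 0.0388 m), for 0.2 s.
At the end, for the whole second after the job is handed in: the dial mark is within 4 mm of the pointer, the hood is within 0.2 mm of its working height of 38.6 mm above the worktop, and the clamp's cam presses on the gib with more than 25 N (about 7 N or more pressed on the lever's tip) (all of step 2 and contact force between clamp_lever and gib above 25 N); the robot touches nothing.
It fails at once if the head comes down on the polished specimen (more than 1.5 N) (contact force between head and specimen above 1.5 N).
It fails at once if the specimen is pushed about (more than 4 mm) (distance of specimen from where it was at the start of the episode above 0.004 m).
It fails at once if the clamp lever is forced (more than 30 N on it) (contact force between any of the fingers, the arm and clamp_lever above 30 N).
It also fails if it takes over 72 s, if anything falls off the work surface, if the arm or the gripper's body presses on something with over 40 N, if the wrist force passes 120 N, or if a joint passes its speed limit or range.

## Working session

There is one attempt and no reset: what is moved stays moved. The work goes in short steps, Python scripts to look and compute and a tool call to move; the robot and the scene stay as the last step left them, time stands still between calls to the robot, and variables do not carry over. Pictures are saved under pics/ and viewed, at most 10 in all, crops included, and the job is handed in when it is done.

Besides the shell and the picture viewer there is one more tool, called after "Call:" in YAML: its name, and indented under it one key for each argument. carry_out: Moves the arm, as the interface text tells. Its arguments: {"type":"object","properties":{"steps":{"type":"array","items":{"type":"array"}}},"required":["steps"]}

```bash
mkdir -p pics; ls; python3 - <<'E'
from bench import robot
import cv2, numpy as np
o=robot.get_obs(); print({k:np.round(v,3) for k,v in o.items()})
ims=[]
for n in ("scene","top"):
    s=robot.snapshot(n); np.savez(f"{n}0.npz",**s); ims.append(s["image"]); print(n,s["mtx"],s["R"],s["t"])
im=np.vstack(ims)[:,:,::-1]
cv2.imwrite("pics/a.png",ims[0][:,:,::-1]);cv2.imwrite("pics/b.png",ims[1][:,:,::-1])
E
```

```text
pics
{'time': np.float64(0.0), 'joint_positions': array([ 1.167,  0.088,  1.372,  0.   ,  1.684, -0.103]), 'qvel': array([ 0.001, -0.   , -0.001,  0.   , -0.   ,  0.002]), 'joint_torque': array([-1.0000e-03, -3.4018e+01, -3.0243e+01,  7.2000e-02,  3.3000e-02,
       -0.0000e+00]), 'tool_pos': array([0.163, 0.525, 0.204]), 'ee_rot': array([-3.139, -0.   ,  2.841]), 'wrist_force': array([ 0.439,  0.271, -0.836]), 'wrist_torque': array([ 0.024,  0.03 , -0.04 ]), 'finger_force': np.float64(0.0), 'width': np.float64(0.094)}
scene [[594.89266422   0.         316.65031759]
 [  0.         594.89266422 238.90104558]
 [  0.           0.           1.        ]] [[ 0.63340178 -0.7737032   0.01362171]
 [-0.40290933 -0.34477331 -0.84781804]
 [ 0.66065593  0.53152114 -0.53011227]] [-0.49653126  0.30651785  0.65438992]
top [[461.98476962   0.         324.23478699]
 [  0.         461.98476962 240.53136711]
 [  0.           0.           1.        ]] [[-0.1217341  -0.99255727 -0.00329787]
 [-0.96868002  0.11952879 -0.21765082]
 [ 0.21642509 -0.02330095 -0.97602113]] [-0.08935098  0.59973528  0.89003705]
```

View pics/a.png

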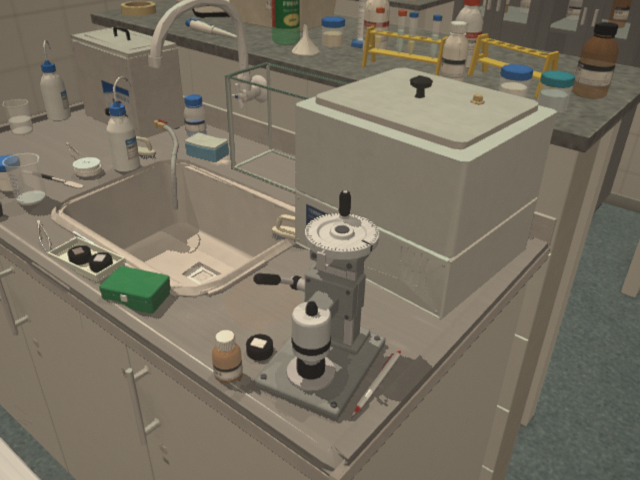

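View pics/b.png

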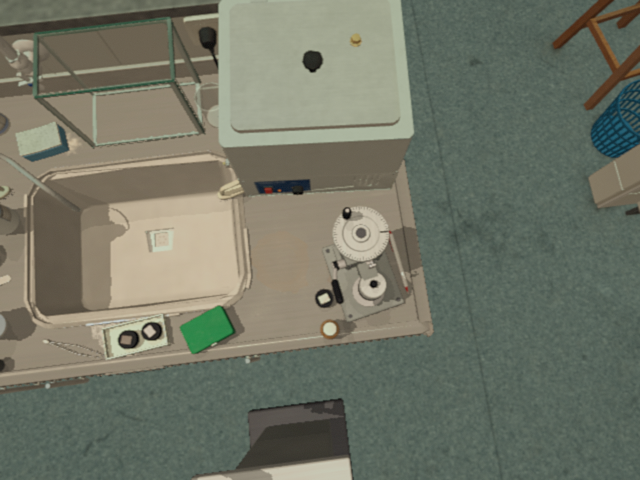

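```bash
cat > h.py <<'E'
import numpy as np, cv2
def px(s,X):
    c=s["R"]@np.asarray(X,float)+s["t"]; p=s["mtx"]@c; return p[:2]/p[2]
def ray(s,u,v,z):
    d=s["R"].T@np.linalg.inv(s["mtx"])@[u,v,1]; c=-s["R"].T@s["t"]; return c+d*(z-c[2])/d[2]
def rect(s,z,cx,cy,half,n=600):
    # rectified: image up=+x, right=-y
    w=np.array([[cx+half,cy+half],[cx+half,cy-half],[cx-half,cy-half],[cx-half,cy+half]])
    src=np.float32([px(s,[a,b,z]) for a,b in w])
    M=cv2.getPerspectiveTransform(src,np.float32([[0,0],[n,0],[n,n],[0,n]]))
    return cv2.warpPerspective(s["image"],M,(n,n),flags=cv2.INTER_CUBIC)[:,:,::-1]
E
python3 - <<'E'
from h import *
t=dict(np.load("top0.npz")); s=dict(np.load("scene0.npz"))
a=ray(t,361,233,.2005); b=ray(s,342,232,.2005); print(a,b)
print("handle top: ",ray(t,347,212,.239),ray(s,345,194,.239))
im=np.hstack([rect(t,.2005,a[0],a[1],.08,400),rect(s,.2005,b[0],b[1],.08,400)])
u=rect(t,.014,a[0]-.05,a[1],.15,400)
sc=cv2.resize(s["image"][180:420,230:430],None,fx=2,fy=2)[:,:,::-1][:200]
cv2.imwrite("pics/c.png",im)
E
```

```text
[ 0.5601027  -0.22519292  0.2005    ] [ 0.555906 -0.226902  0.2005  ]
handle top:  [ 0.5907683  -0.20245908  0.239     ] [ 0.58602039 -0.20735898  0.239     ]
```

View pics/c.png

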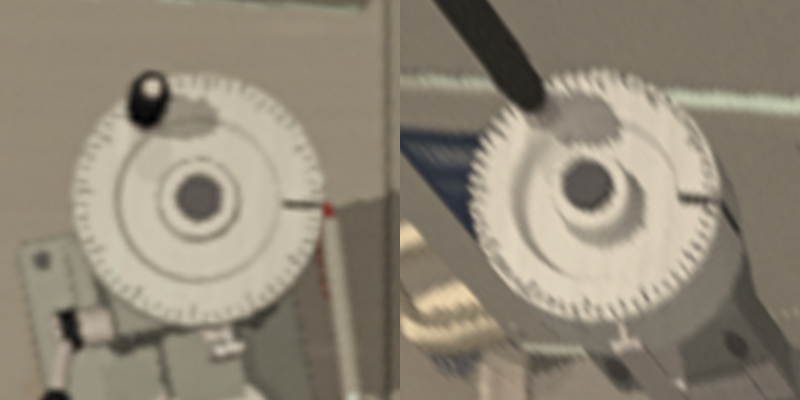

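```bash
cat >> h.py <<'E'
def pts(s):
    v,u=np.mgrid[0:480,0:640]; z=s["z_map"]; K=s["mtx"]
    c=np.stack([(u-K[0,2])/K[0,0]*z,(v-K[1,2])/K[1,1]*z,z],-1)
    P=(c-s["t"])@s["R"]; P[z==0]=np.nan; return P
E
python3 - <<'E'
from h import *
t=dict(np.load("top0.npz")); s=dict(np.load("scene0.npz"))
for n,S in(("top",t),("scene",s)):
    P=pts(S); C=S["image"].astype(int)
    print(n,"hub/wheel",[np.round(P[v,u],3) for u,v in ([(361,233),(361,222),(375,245)] if n=="top" else [(342,230),(330,235),(360,225)])])
    m=(P[...,2]>.205)&(np.hypot(P[...,0]-.558,P[...,1]+.226)<.065)
    q=P[m]; print("handle",m.sum(),np.round(np.nanmean(q,0),4),np.nanmax(q[:,2]) if len(q) else 0)
    m=(P[...,0]>.6)&(P[...,0]<.9)&(abs(P[...,1]+.2)<.15)&(P[...,2]>.03)
    for zz in np.arange(.05,.45,.05):
        k=m&(abs(P[...,2]-zz)<.02); q=P[k]
        if len(q)>5: print(round(zz,2),k.sum(),"xmin",np.round(np.nanpercentile(q[:,0],[1,10,50]),3), "y",np.round(np.nanpercentile(q[:,1],[2,98]),3))
    # black lever/knob pixels
    m=(C.max(-1)<60)&(P[...,2]>.06)&(P[...,2]<.2)&(P[...,0]>.33)&(P[...,0]<.6)&(abs(P[...,1]+.18)<.13)
    nn,l,st,cc=cv2.connectedComponentsWithStats(m.astype(np.uint8))
    for i in range(1,nn):
        if st[i,4]>8:
            q=P[l==i]; print("blk",st[i],np.round(cc[i],1),np.round(q.mean(0),3),"min",np.round(q.min(0),3),"max",np.round(q.max(0),3))
    # cylinder/highest things in front of the wheel
    m=(P[...,0]>.38)&(P[...,0]<.51)&(abs(P[...,1]+.24)<.06)&(P[...,2]>.1)&(P[...,2]<.18)
    q=P[m]; print("head top",q[np.argsort(q[:,2])[-30::6]].round(3))
E
```

```text
top hub/wheel [array([ 0.559, -0.225,  0.206]), array([ 0.582, -0.229,  0.194]), array([ 0.536, -0.247,  0.199])]
handle 139 [ 0.5838 -0.2077  0.2251] 0.24270511652750415
0.05 732 xmin [0.693 0.695 0.702] y [-0.321 -0.062]
0.1 931 xmin [0.694 0.696 0.704] y [-0.32  -0.055]
0.15 1016 xmin [0.692 0.694 0.701] y [-0.318 -0.055]
0.2 1356 xmin [0.601 0.693 0.701] y [-0.318 -0.056]
0.25 1505 xmin [0.693 0.695 0.702] y [-0.318 -0.056]
0.3 18017 xmin [0.7   0.719 0.792] y [-0.328 -0.056]
0.35 331 xmin [0.809 0.813 0.823] y [-0.188 -0.158]
blk [333 261   6   8  21] [335.6 264.5] [ 0.522 -0.177  0.122] min [ 0.515 -0.18   0.119] max [ 0.53  -0.172  0.126]
blk [332 280  11  24 153] [336.9 291.4] [ 0.467 -0.171  0.155] min [ 0.445 -0.179  0.139] max [ 0.49  -0.164  0.168]
blk [370 281   7   6  33] [373.3 283.5] [ 0.476 -0.241  0.136] min [ 0.471 -0.247  0.133] max [ 0.481 -0.235  0.139]
head top [[ 0.476 -0.245  0.136]
 [ 0.473 -0.24   0.138]
 [ 0.478 -0.241  0.138]
 [ 0.464 -0.18   0.15 ]
 [ 0.5   -0.242  0.178]]
scene hub/wheel [array([ 0.555, -0.228,  0.205]), array([ 0.544, -0.216,  0.197]),
[... 354 characters left out ...]
3 10732 xmin [0.693 0.71  0.771] y [-0.331 -0.058]
0.35 191 xmin [0.806 0.808 0.815] y [-0.189 -0.159]
blk [254 274  27  11 229] [266.7 278.9] [ 0.46  -0.177  0.153] min [ 0.441 -0.182  0.132] max [ 0.488 -0.171  0.167]
blk [291 277   9  12  50] [294.7 282.2] [ 0.514 -0.179  0.119] min [ 0.508 -0.183  0.108] max [ 0.521 -0.174  0.125]
blk [307 302  10  14 118] [311.4 308.6] [ 0.471 -0.245  0.132] min [ 0.466 -0.251  0.122] max [ 0.476 -0.239  0.14 ]
blk [292 339  39  17 211] [311.3 349.5] [ 0.459 -0.256  0.076] min [ 0.447 -0.269  0.07 ] max [ 0.489 -0.227  0.083]
head top [[ 0.497 -0.234  0.176]
 [ 0.5   -0.242  0.177]
 [ 0.497 -0.244  0.178]
 [ 0.506 -0.24   0.179]
 [ 0.509 -0.238  0.18 ]]
```

Call:
carry_out:
  steps:
    - [[0,0,-0.05],0,-1]
    - [[-0.05,-0.05,-0.09],-0.5,0]
    - [[-0.1,-0.09,-0.09],-1,0]
    - [[-0.14,-0.13,-0.09],-1.5,0.1]
    - [[-0.19,-0.17,-0.09],-2,0.1]
    - [[-0.23,-0.21,-0.09],-2.5,0.1]
    - [[-0.28,-0.25,-0.09],-2.7,0.1]
    - [[-0.33,-0.3,-0.09],-2.7,0.1]
    - [[-0.37,-0.34,-0.09],-2.7,0.1]
    - [[-0.42,-0.38,-0.09],-2.7,0.1]

```text
time: 1.35
tool_pos: [0.4448, 0.0468, 0.2953]
ee_rot: [3.141, 0.0, -2.971]
wrist_force: [1.5, -0.3, -1.1]
width: 0.0425
finger_force: 0.0
```

```bash
cat >> h.py <<'E'
from scipy.spatial.transform import Rotation as Ro
def st(o):
    p=o["tool_pos"];R=Ro.from_euler("xyz",o["ee_rot"]).as_matrix();return p,R
def to(o,tgt):
    p,R=st(o); return np.round(R.T@(np.asarray(tgt)-p),4)
E
python3 - <<'E'
from h import *
from bench import robot
o=robot.get_obs();p,R=st(o);print(o["time"],p.round(4),o["ee_rot"].round(3),o["joint_positions"].round(2),o["width"])
print(to(o,[.591,-.204,.30]))
E
```

```text
1.35 [0.4448 0.0468 0.2953] [ 3.141  0.    -2.971] [-0.02 -0.14  1.42  0.    1.87 -1.76] 0.04254705786724884
[-0.1016 -0.2719 -0.0047]
```

Call:
carry_out:
  steps:
    - [[-0.02,-0.05,0],0,0.1]
    - [[-0.04,-0.1,0],0,0.1]
    - [[-0.06,-0.15,0],0,0.1]
    - [[-0.08,-0.2,0],0,0.1]
    - [[-0.09,-0.24,0],0,0.1]
    - [[-0.095,-0.26,0],0,0.1]
    - [[-0.095,-0.263,0],0,0.1]
    - [[-0.095,-0.263,0],0,0.1]

```text
time: 2.35
tool_pos: [0.5824, -0.1938, 0.2952]
ee_rot: [3.141, -0.001, -2.971]
wrist_force: [-0.5, 0.1, -0.1]
width: 0.0424
finger_force: 0.0
```

```bash
python3 - <<'E'
from h import *
from bench import robot
o=robot.get_obs();p,R=st(o);print(o["time"],p.round(4),o["ee_rot"].round(3),o["wrist_force"].round(2),o["joint_positions"].round(2))
print(to(o,[.591,-.204,.212]))
s=robot.snapshot("wrist"); np.savez("w1.npz",**s); print(s["mtx"],s["R"],s["t"])
cv2.imwrite("pics/d.png",s["image"][:,:,::-1])
E
```

```text
2.35 [ 0.5824 -0.1938  0.2952] [ 3.141e+00 -1.000e-03 -2.971e+00] [-0.49  0.11 -0.05] [-0.41  0.24  1.03  0.    1.88 -2.16]
[-0.0068 -0.0116  0.0832]
[[371.64829954   0.         325.05468671]
 [  0.         371.64829954 243.73352957]
 [  0.           0.           1.        ]] [[-1.70727087e-01  9.85318227e-01  5.02761824e-04]
 [ 9.46334938e-01  1.63830264e-01  2.78585407e-01]
 [ 2.74412912e-01  4.80378560e-02 -9.60411328e-01]] [ 0.28990528 -0.5740069   0.32732923]
```

View pics/d.png

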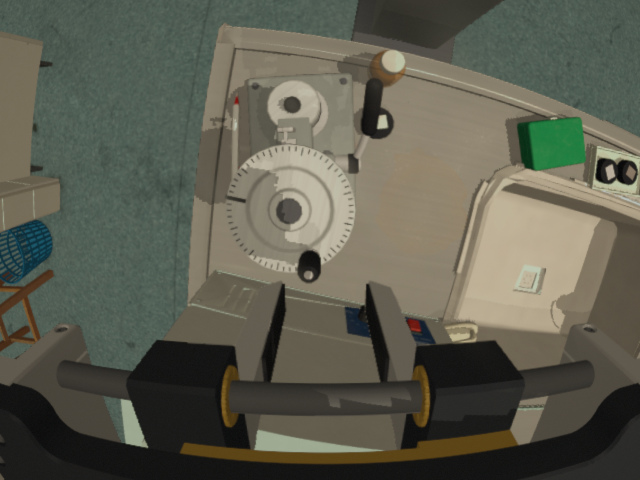

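```bash
cat >> h.py <<'E'
def fpx(s,X):
    c=(np.asarray(X,float)@s["R"].T)+s["t"]; r=np.hypot(c[...,0],c[...,1]); th=np.arctan2(r,c[...,2]); K=s["mtx"]
    return K[0,2]+K[0,0]*th*c[...,0]/r, K[1,2]+K[1,1]*th*c[...,1]/r
def fray(s,u,v,z):
    K=s["mtx"]; a=np.array([(u-K[0,2])/K[0,0],(v-K[1,2])/K[1,1]]); th=np.hypot(*a)
    d=np.r_[a/th*np.sin(th),np.cos(th)]; d=s["R"].T@d; c=-s["R"].T@s["t"]; return c+d*(z-c[2])/d[2]
def frect(s,z,cx,cy,half,n=600):
    g=(np.arange(n)+.5)/n*2*half-half; Y,X=np.meshgrid(cy-g,cx-g)
    u,v=fpx(s,np.stack([X,Y,np.full_like(X,z)],-1))
    return cv2.remap(s["image"],u.astype(np.float32),v.astype(np.float32),cv2.INTER_CUBIC)[:,:,::-1]
E
python3 - <<'E'
from h import *
s=dict(np.load("w1.npz"))
for n,u,v,z in(("hub",289,210,.206),("handle top",308,275,.239),("mark",229,198,.2005),("ptr",289,146,.2),("lever tip",376,84,.16)): print(n,fray(s,u,v,z).round(4))
im=frect(s,.2005,.55,-.225,.08)
cv2.imwrite("pics/e.png",im)
E
```

```text
hub [ 0.5585 -0.2245  0.206 ]
handle top [ 0.5938 -0.2032  0.239 ]
mark [ 0.5578 -0.2718  0.2005]
ptr [ 0.5124 -0.2323  0.2   ]
lever tip [ 0.4488 -0.1734  0.16  ]
```

View pics/e.png

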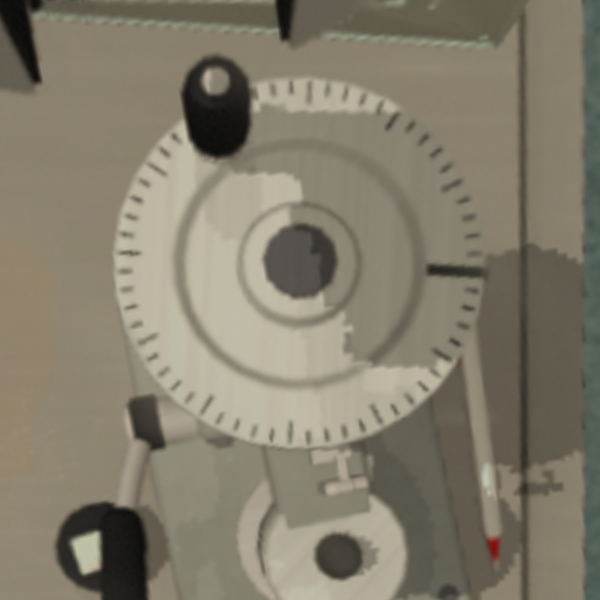

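Call:
carry_out:
  steps:
    - [[-0.009,-0.011,0],0,0.1]
    - [[-0.009,-0.011,0.02],0,0.1]
    - [[-0.009,-0.011,0.05],0,0.1]
    - [[-0.009,-0.011,0.083],0,0.1]
    - [[-0.009,-0.011,0.083],0,0.1]
    - [[-0.009,-0.011,0.083],0,0.1]

```text
time: 3.15
tool_pos: [0.5938, -0.2031, 0.2144]
ee_rot: [-3.14, 0.002, -2.97]
wrist_force: [-0.2, -0.1, 0.7]
width: 0.0423
finger_force: 0.0
```

Call:
carry_out:
  steps:
    - [[0,0,0],0,0.3]
    - [[0,0,0],0,0.5]
    - [[0,0,0],0,0.7]
    - [[0,0,0],0,0.8]
    - [[0,0,0],0,0.8]
    - [[0,0,0],0,0.8]

```text
time: 3.9
tool_pos: [0.5937, -0.2037, 0.2131]
ee_rot: [-3.141, 0.001, -2.971]
wrist_force: [0.0, 0.0, 3.4]
width: 0.0164
finger_force: 30.0
```

```bash
cat > q.py <<'E'
from h import *
from bench import robot
import sys
C=np.array([.560,-.2247])
o=robot.get_obs();p,R=st(o);d=p[:2]-C;a=np.arctan2(d[1],d[0]);f=o["wrist_force"]
print("t",round(o["time"],2),"p",p.round(4),"yaw",o["ee_rot"][2].round(3),"f",f.round(2),"w",o["width"].round(4),o["finger_force"].round(1))
print("handle ang",np.degrees(a).round(1),"r",np.hypot(*d).round(4),"tang cw-force by tool",(-(f[0]*np.sin(a)-f[1]*np.cos(a))*-1*-1).round(2),"rad",(f[:2]@d/np.hypot(*d)).round(2))
E
cat > arc.py <<'E'
# print rows of tool shifts carrying TCP from angle now along circle: arc.py target_deg n [r]
from q import *
tgt=float(sys.argv[1]);n=int(sys.argv[2]);r=float(sys.argv[3]) if len(sys.argv)>3 else .040
for k in range(1,n+1):
    b=a+(np.radians(tgt)-a)*k/n
    x=np.r_[C+r*np.array([np.cos(b),np.sin(b)]),p[2]]; print(np.degrees(b).round(1),(R.T@(x-p)*1000).round(1))
E
python3 arc.py 3 8; python3 -c "
from bench import robot;print(robot.hold_point_z)"
```

```text
0.0188Traceback (most recent call last):
  File "arc.py", line 2, in <module>
    from q import *
  File "q.py", line 6, in <module>
    print("t",round(o["time"],2),"p",p.round(4),"yaw",o["ee_rot"][2].round(3),"f",f.round(2),"w",o["width"].round(4),o["finger_force"].round(1))
                                                                                                 ^^^^^^^^^^^^^^^^
AttributeError: 'float' object has no attribute 'round'
```

```bash
cat > q.py <<'E'
from h import *
from bench import robot
import sys
C=np.array([.560,-.2247])
o=robot.get_obs();p,R=st(o);d=p[:2]-C;a=np.arctan2(d[1],d[0]);f=o["wrist_force"];cw=np.array([np.sin(a),-np.cos(a)])
print("t %.2f"%o["time"],"p",p.round(4),"f",f.round(2),"w %.4f %.1f"%(o["width"],o["finger_force"]))
print("ang %.1f r %.4f resists cw %.2f, radial f %.2f"%(np.degrees(a),np.hypot(*d),-f[:2]@cw,f[:2]@d/np.hypot(*d)))
E
python3 arc.py 3 8
```

```text
t 3.90 p [ 0.5937 -0.2037  0.2131] f [0.02 0.03 3.37] w 0.0164 30.0
ang 31.9 r 0.0397 resists cw 0.01, radial f 0.04
28.3 [-1.1 -2.3  0. ]
24.7 [-1.9 -4.7  0. ]
21.1 [-2.4 -7.1  0. ]
17.5 [-2.8 -9.6  0. ]
13.8 [ -3.1 -12.1   0. ]
10.2 [ -3.2 -14.7   0. ]
6.6 [ -3.1 -17.2   0. ]
3.0 [ -2.9 -19.7   0. ]
```

Call:
carry_out:
  steps:
    - [[-0.0011,-0.0023,0],0,0.8]
    - [[-0.0019,-0.0047,0],0,0.8]
    - [[-0.0024,-0.0071,0],0,0.8]
    - [[-0.0028,-0.0096,0],0,0.8]
    - [[-0.0031,-0.0121,0],0,0.8]
    - [[-0.0032,-0.0147,0],0,0.8]
    - [[-0.0031,-0.0172,0],0,0.8]
    - [[-0.0029,-0.0197,0],0,0.8]

```text
time: 4.9
tool_pos: [0.6001, -0.2228, 0.213]
ee_rot: [-3.141, 0.001, -2.971]
wrist_force: [0.6, 0.2, 5.6]
width: 0.0163
finger_force: 30.0
```

```bash
python3 arc.py -27 8
```

```text
t 4.90 p [ 0.6001 -0.2228  0.213 ] f [0.62 0.2  5.56] w 0.0163 30.0
ang 2.7 r 0.0401 resists cw 0.17, radial f 0.63
-1.0 [ 0.5 -2.6  0. ]
-4.7 [ 1.1 -5.1  0. ]
-8.4 [ 1.8 -7.6  0. ]
-12.1 [  2.7 -10.    0. ]
-15.8 [  3.7 -12.4   0. ]
-19.6 [  4.9 -14.7   0. ]
-23.3 [  6.3 -16.9   0. ]
-27.0 [  7.8 -19.   -0. ]
```

Call:
carry_out:
  steps:
    - [[0.0005,-0.0026,-0.0005],0,0.8]
    - [[0.0011,-0.0051,-0.001],0,0.8]
    - [[0.0018,-0.0076,-0.001],0,0.8]
    - [[0.0027,-0.01,-0.001],0,0.8]
    - [[0.0037,-0.0124,-0.001],0,0.8]
    - [[0.0049,-0.0147,-0.001],0,0.8]
    - [[0.0063,-0.0169,-0.001],0,0.8]
    - [[0.0078,-0.019,-0.001],0,0.8]

```text
time: 5.9
tool_pos: [0.5966, -0.2407, 0.2133]
ee_rot: [3.138, 0.004, -2.969]
wrist_force: [7.8, 3.6, 1.6]
width: 0.0162
finger_force: 30.0
```

```bash
python3 arc.py -47 8
```

```text
t 5.90 p [ 0.5966 -0.2407  0.2133] f [7.75 3.57 1.59] w 0.0162 30.0
ang -23.6 r 0.0399 resists cw 6.37, radial f 5.68
-26.5 [ 1.1 -1.7 -0. ]
-29.4 [ 2.4 -3.3 -0. ]
-32.4 [ 3.7 -4.9 -0. ]
-35.3 [ 5.1 -6.4 -0. ]
-38.2 [ 6.6 -7.8 -0. ]
-41.1 [ 8.2 -9.1 -0.1]
-44.1 [  9.8 -10.3  -0.1]
-47.0 [ 11.5 -11.5  -0.1]
```

```bash
python3 arc.py 10 8
```

```text
t 5.90 p [ 0.5966 -0.2407  0.2133] f [7.75 3.57 1.59] w 0.0162 30.0
ang -23.6 r 0.0399 resists cw 6.37, radial f 5.68
-19.4 [-1.6  2.5  0. ]
-15.2 [-2.9  5.1  0. ]
-11.0 [-4.1  7.8  0. ]
-6.8 [-5.  10.5  0.1]
-2.6 [-5.7 13.4  0.1]
1.6 [-6.3 16.3  0.1]
5.8 [-6.6 19.2  0.1]
10.0 [-6.7 22.1  0.1]
```

Call:
carry_out:
  steps:
    - [[-0.003,0.0045,0],0,0.8]
    - [[-0.0043,0.0071,0],0,0.8]
    - [[-0.0055,0.0098,0],0,0.8]
    - [[-0.0064,0.0125,0],0,0.8]
    - [[-0.0071,0.0154,0],0,0.8]
    - [[-0.0077,0.0183,0],0,0.8]
    - [[-0.008,0.0212,0],0,0.8]
    - [[-0.0081,0.0241,0],0,0.8]

```text
time: 6.9
tool_pos: [0.5989, -0.2169, 0.2133]
ee_rot: [3.141, -0.0, -2.971]
wrist_force: [5.9, 0.6, 1.7]
width: 0.0162
finger_force: 30.0
```

```bash
python3 arc.py 20 5
```

```text
t 6.90 p [ 0.5989 -0.2169  0.2133] f [5.88 0.59 1.65] w 0.0162 30.0
ang 11.3 r 0.0397 resists cw -0.57, radial f 5.88
13.0 [-0.3  1.2  0. ]
14.8 [-0.2  2.4  0. ]
16.5 [-0.1  3.6  0. ]
18.3 [0.1 4.8 0. ]
20.0 [0.3 6.  0. ]
```

Call:
carry_out:
  steps:
    - [[-0.001,0.0014,0],0,0.8]
    - [[-0.0012,0.0028,0],0,0.8]
    - [[-0.0011,0.0042,0],0,0.8]
    - [[-0.0009,0.0055,0],0,0.8]
    - [[-0.0007,0.0068,0],0,0.8]

```text
time: 7.52
tool_pos: [0.5976, -0.211, 0.2131]
ee_rot: [3.141, -0.002, -2.972]
wrist_force: [-2.0, -2.1, 0.5]
width: 0.0163
finger_force: 30.0
```

```bash
python3 arc.py 30 5
```

```text
t 7.53 p [ 0.5976 -0.211   0.2131] f [-2.02 -2.11  0.53] w 0.0163 30.0
ang 20.1 r 0.0400 resists cw -1.28, radial f -2.63
22.1 [0.3 1.4 0. ]
24.0 [0.6 2.7 0. ]
26.0 [1. 4. 0.]
28.0 [1.4 5.4 0. ]
30.0 [1.8 6.7 0. ]
```

Call:
carry_out:
  steps:
    - [[0.0004,0.0014,0],0,0.8]
    - [[0.0008,0.0027,0],0,0.8]
    - [[0.0012,0.004,0],0,0.8]
    - [[0.0016,0.0054,0],0,0.8]
    - [[0.002,0.0067,0],0,0.8]

```text
time: 8.15
tool_pos: [0.5948, -0.2049, 0.213]
ee_rot: [-3.141, -0.002, -2.972]
wrist_force: [-4.3, -3.6, -1.1]
width: 0.0161
finger_force: 30.0
```

```bash
python3 arc.py 40 5
```

```text
t 8.15 p [ 0.5948 -0.2049  0.213 ] f [-4.32 -3.61 -1.09] w 0.0161 30.0
ang 29.7 r 0.0400 resists cw -1.00, radial f -5.54
31.8 [0.5 1.3 0. ]
33.8 [1.1 2.7 0. ]
35.9 [1.7 4.  0. ]
37.9 [2.4 5.2 0. ]
40.0 [3.1 6.5 0. ]
```

Call:
carry_out:
  steps:
    - [[0.0012,0.0013,0],0,0.8]
    - [[0.002,0.0027,0],0,0.8]
    - [[0.0027,0.004,0],0,0.8]
    - [[0.0034,0.0052,0],0,0.8]
    - [[0.0041,0.0065,0],0,0.8]

```text
time: 8.78
tool_pos: [0.5918, -0.2009, 0.2133]
ee_rot: [-3.137, 0.003, -2.973]
wrist_force: [1.3, -7.4, -2.6]
width: 0.0165
finger_force: 30.0
```

```bash
python3 arc.py 50 5
```

```text
t 8.78 p [ 0.5918 -0.2009  0.2133] f [ 1.33 -7.4  -2.56] w 0.0165 30.0
ang 36.8 r 0.0397 resists cw -6.73, radial f -3.37
39.4 [ 0.6  1.7 -0. ]
42.1 [ 1.6  3.3 -0. ]
44.7 [ 2.6  4.9 -0. ]
47.4 [ 3.7  6.4 -0. ]
50.0 [ 4.9  7.8 -0.1]
```

```bash
sed -i 's/^for k/off=np.array(eval(sys.argv[4])) if len(sys.argv)>4 else np.zeros(3)\nfor k/; s/(R.T@(x-p)\*1000)/(R.T@(x-p)*1000-off)/' arc.py; python3 arc.py -43 10 .04 [.9,2.1,0]
```

```text
t 8.78 p [ 0.5918 -0.2009  0.2133] f [ 1.33 -7.4  -2.56] w 0.0165 30.0
ang 36.8 r 0.0397 resists cw -6.73, radial f -3.37
28.8 [-3.3 -7.1  0. ]
20.8 [ -4.8 -12.5   0.1]
12.8 [ -5.5 -18.    0.1]
4.9 [ -5.4 -23.6   0.1]
-3.1 [ -4.5 -29.1   0.1]
-11.1 [ -2.9 -34.4   0.2]
-19.1 [ -0.6 -39.4   0.2]
-27.0 [  2.4 -44.1   0.2]
-35.0 [  6.  -48.3   0.2]
-43.0 [ 10.2 -52.    0.2]
```

Call:
carry_out:
  steps:
    - [[-0.0033,-0.0071,0],0,0.8]
    - [[-0.0048,-0.0125,0],0,0.8]
    - [[-0.0055,-0.018,0],0,0.8]
    - [[-0.0054,-0.0236,0],0,0.8]
    - [[-0.0045,-0.0291,0],0,0.8]
    - [[-0.0029,-0.0344,0],0,0.8]
    - [[-0.0006,-0.0394,0],0,0.8]
    - [[0.0024,-0.0441,0],0,0.8]
    - [[0.006,-0.0483,0],0,0.8]
    - [[0.0102,-0.052,0],0,0.8]

```text
time: 10.02
tool_pos: [0.5913, -0.2499, 0.2134]
ee_rot: [3.139, 0.006, -2.969]
wrist_force: [5.5, 4.7, -3.2]
width: 0.0161
finger_force: 30.0
```

```bash
python3 arc.py -93 10 .04
```

```text
t 10.03 p [ 0.5913 -0.2499  0.2134] f [ 5.49  4.67 -3.22] w 0.0161 30.0
ang -38.8 r 0.0402 resists cw 7.08, radial f 1.35
-44.2 [ 3.1 -2.2 -0. ]
-49.6 [ 6.3 -4.3 -0. ]
-55.1 [ 9.6 -6.  -0.1]
-60.5 [13.1 -7.5 -0.1]
-65.9 [16.7 -8.6 -0.1]
-71.3 [20.4 -9.3 -0.1]
-76.7 [24.2 -9.7 -0.2]
-82.2 [28.  -9.7 -0.2]
-87.6 [31.7 -9.4 -0.2]
-93.0 [35.5 -8.8 -0.2]
```

Call:
carry_out:
  steps:
    - [[0.0008,-0.0005,0],0,0.8]
    - [[0.004,-0.0026,0],0,0.8]
    - [[0.0073,-0.0043,0],0,0.8]
    - [[0.0108,-0.0058,0],0,0.8]
    - [[0.0144,-0.0069,0],0,0.8]
    - [[0.0181,-0.0076,0],0,0.8]
    - [[0.0219,-0.008,0],0,0.8]
    - [[0.0257,-0.008,0],0,0.8]
    - [[0.0294,-0.0077,0],0,0.8]
    - [[0.0332,-0.0071,0],0,0.8]

```text
time: 11.28
tool_pos: [0.5602, -0.2651, 0.2134]
ee_rot: [-3.138, 0.006, -2.97]
wrist_force: [6.2, -1.4, -4.1]
width: 0.0163
finger_force: 30.0
```

```bash
python3 arc.py -118 6 .04; python3 - <<'E'
from h import *
from bench import robot
s=robot.snapshot("wrist"); np.savez("w2.npz",**s)
cv2.imwrite("pics/f.png",frect(s,.2005,.55,-.225,.07,500))
E
```

```text
t 11.28 p [ 0.5602 -0.2651  0.2134] f [ 6.2  -1.42 -4.1 ] w 0.0163 30.0
ang -89.7 r 0.0404 resists cw 6.19, radial f 1.45
-94.4 [ 3.1  1.1 -0. ]
-99.1 [ 6.3  2.1 -0. ]
-103.9 [ 9.4  3.3 -0.1]
-108.6 [12.3  4.7 -0.1]
-113.3 [15.1  6.4 -0.1]
-118.0 [17.8  8.3 -0.1]
```

View pics/f.png

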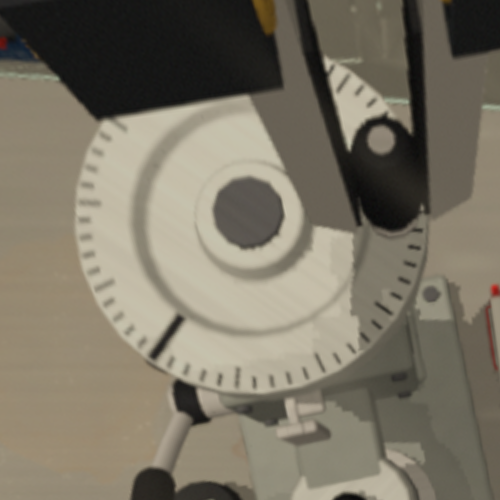

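```bash
python3 arc.py -122 8 .04 [2.2,.9,0]
```

```text
t 11.32 p [ 0.5596 -0.2652  0.2134] f [ 5.29 -1.32 -5.14] w 0.0162 30.0
ang -90.5 r 0.0405 resists cw 5.30, radial f 1.27
-94.5 [ 0.4  0.2 -0. ]
-98.4 [ 3.  1. -0.]
-102.3 [ 5.6  1.9 -0.1]
-106.3 [ 8.1  3.  -0.1]
-110.2 [10.5  4.3 -0.1]
-114.1 [12.9  5.8 -0.1]
-118.1 [15.1  7.4 -0.1]
-122.0 [17.2  9.1 -0.1]
```

Call:
carry_out:
  steps:
    - [[0.001,0.0002,0],0,0.8]
    - [[0.0036,0.001,0],0,0.8]
    - [[0.0062,0.0019,0],0,0.8]
    - [[0.0087,0.003,0],0,0.8]
    - [[0.0111,0.0043,0],0,0.8]
    - [[0.0135,0.0058,0],0,0.8]
    - [[0.0157,0.0074,0],0,0.8]
    - [[0.0177,0.0092,0],0,0.8]
    - [[0.0177,0.0092,0],0,0.8]

```text
time: 12.45
tool_pos: [0.5403, -0.26, 0.2135]
ee_rot: [-3.137, 0.004, -2.972]
wrist_force: [4.0, -2.8, -5.3]
width: 0.0162
finger_force: 30.0
```

```bash
python3 arc.py -88 9 .04
```

```text
t 12.45 p [ 0.5403 -0.26    0.2135] f [ 4.   -2.82 -5.32] w 0.0162 30.0
ang -119.1 r 0.0404 resists cw 4.87, radial f 0.52
-115.7 [-2.2 -1.2  0. ]
-112.2 [-4.2 -2.5  0. ]
-108.7 [-6.3 -3.7  0. ]
-105.3 [-8.4 -4.8  0.1]
-101.8 [-10.6  -5.7   0.1]
-98.4 [-12.9  -6.6   0.1]
-94.9 [-15.2  -7.2   0.1]
-91.5 [-17.6  -7.8   0.1]
-88.0 [-20.   -8.2   0.1]
```

Call:
carry_out:
  steps:
    - [[-0.0034,-0.0021,0],0,0.8]
    - [[-0.0054,-0.0034,0],0,0.8]
    - [[-0.0075,-0.0046,0],0,0.8]
    - [[-0.0096,-0.0057,0],0,0.8]
    - [[-0.0118,-0.0066,0],0,0.8]
    - [[-0.0141,-0.0075,0],0,0.8]
    - [[-0.0164,-0.0081,0],0,0.8]
    - [[-0.0188,-0.0087,0],0,0.8]
    - [[-0.0212,-0.0091,0],0,0.8]

```text
time: 13.58
tool_pos: [0.5615, -0.265, 0.2135]
ee_rot: [-3.139, 0.001, -2.972]
wrist_force: [-0.5, -5.3, -3.8]
width: 0.0164
finger_force: 30.0
```

```bash
python3 arc.py -66 6 .04
```

```text
t 13.57 p [ 0.5615 -0.265   0.2135] f [-0.49 -5.33 -3.81] w 0.0164 30.0
ang -87.9 r 0.0403 resists cw -0.68, radial f 5.30
-84.2 [-2.6  0.1  0. ]
-80.6 [-5.1 -0.   0. ]
-76.9 [-7.7  0.   0. ]
-73.3 [-10.2   0.3   0. ]
-69.6 [-12.7   0.6   0. ]
-66.0 [-15.2   1.2   0. ]
```

Call:
carry_out:
  steps:
    - [[-0.0026,-0.0004,0],0,0.8]
    - [[-0.0051,-0.0005,0],0,0.8]
    - [[-0.0077,-0.0005,0],0,0.8]
    - [[-0.0102,-0.0002,0],0,0.8]
    - [[-0.0127,0.0001,0],0,0.8]
    - [[-0.0152,0.0007,0],0,0.8]

```text
time: 14.32
tool_pos: [0.5764, -0.2615, 0.2135]
ee_rot: [-3.139, 0.001, -2.972]
wrist_force: [-2.1, -6.1, -2.8]
width: 0.0163
finger_force: 30.0
```

```bash
python3 arc.py -45 8 .04
```

```text
t 14.32 p [ 0.5764 -0.2615  0.2135] f [-2.09 -6.05 -2.77] w 0.0163 30.0
ang -66.0 r 0.0403 resists cw -4.38, radial f 4.67
-63.3 [-1.7  0.8 -0. ]
-60.7 [-3.4  1.4 -0. ]
-58.1 [-5.1  2.  -0. ]
-55.5 [-6.8  2.7 -0. ]
-52.9 [-8.5  3.5 -0. ]
-50.2 [-10.1   4.4  -0. ]
-47.6 [-11.6   5.4  -0. ]
-45.0 [-13.1   6.4  -0. ]
```

Call:
carry_out:
  steps:
    - [[-0.0017,0.0006,0],0,0.8]
    - [[-0.0034,0.0012,0],0,0.8]
    - [[-0.0051,0.0018,0],0,0.8]
    - [[-0.0068,0.0025,0],0,0.8]
    - [[-0.0085,0.0033,0],0,0.8]
    - [[-0.0101,0.0042,0],0,0.8]
    - [[-0.0116,0.0052,0],0,0.8]
    - [[-0.0131,0.0062,0],0,0.8]
    - [[-0.0131,0.0062,0],0,0.8]

```text
time: 15.45
tool_pos: [0.5876, -0.2539, 0.2135]
ee_rot: [-3.138, -0.001, -2.973]
wrist_force: [-1.0, -7.3, -3.6]
width: 0.0167
finger_force: 30.0
```

```bash
python3 arc.py -42.5 3 .0403; python3 - <<'E'
from h import *
from bench import robot
s=robot.snapshot("wrist"); np.savez("w3.npz",**s)
cv2.imwrite("pics/g.png",frect(s,.2005,.535,-.225,.055,600))
E
```

```text
t 15.45 p [ 0.5876 -0.2539  0.2135] f [-0.98 -7.29 -3.56] w 0.0167 30.0
ang -46.7 r 0.0402 resists cw -5.72, radial f 4.63
-45.3 [-0.9  0.5 -0. ]
-43.9 [-1.7  1.  -0. ]
-42.5 [-2.4  1.6 -0. ]
```

View pics/g.png

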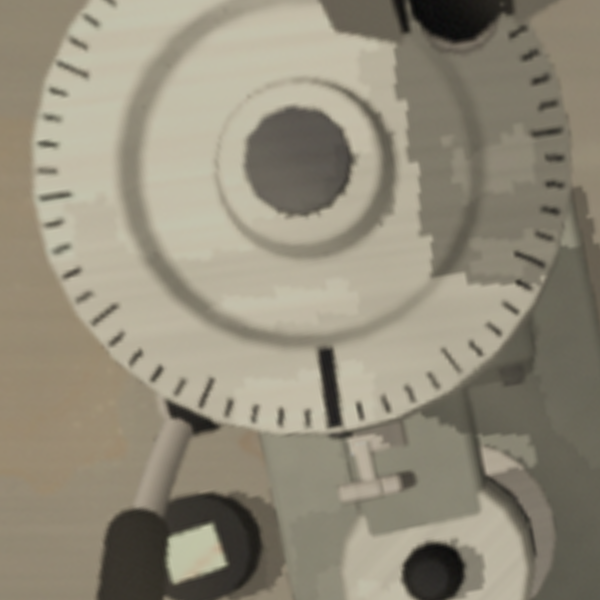

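```bash
python3 - <<'E'
from h import *
s=dict(np.load("w1.npz")); k=fray(s,291.5,104,.139); h=fray(s,289,210,.206); d=k-h; print(k,h,np.degrees(np.arctan2(d[1],d[0])))
s3=dict(np.load("w3.npz"))
A=frect(s3,.2005,.508,-.233,.016,400)
B=frect(s,.014,.50,-.235,.11,400)
cv2.imwrite("pics/i.png",np.hstack([A,B]))
# predicted pointer positions in A for angles
C=np.array([.560,-.2247])
for g in(-166,-168,-170,-172):
    x=C+.05*np.array([np.cos(np.radians(g)),np.sin(np.radians(g))]); print(g,[(.508+.016-x[0])/.032*400,(-.233+.016-x[1])/.032*400][::-1])
E
```

```text
[ 0.47657569 -0.2419192   0.139     ] [ 0.55853792 -0.22448818  0.206     ] -167.9937075673932
-166 [np.float64(247.45118474979213), np.float64(156.43482892249705)]
-168 [np.float64(226.1948067610993), np.float64(161.34225045862786)]
-170 [np.float64(204.78011104183116), np.float64(165.50484563263024)]
-172 [np.float64(183.23318810004073), np.float64(168.91754296348148)]
```

View pics/i.png

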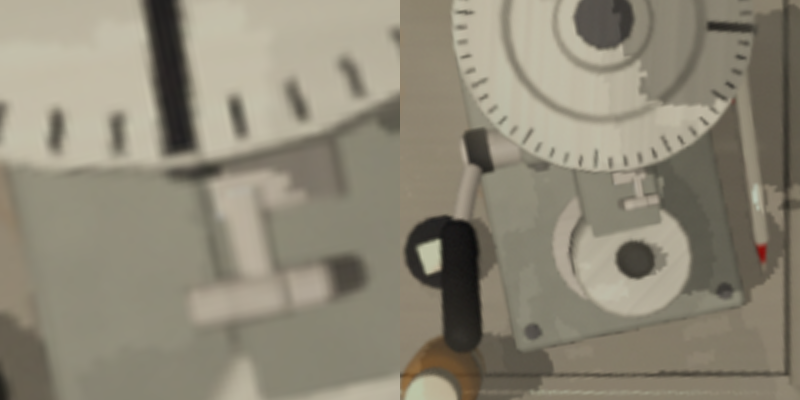

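Call:
carry_out:
  steps:
    - [[-0.0008,0.0005,0],0,0.8]
    - [[-0.0016,0.0011,0],0,0.8]
    - [[-0.0024,0.0016,0],0,0.8]
    - [[-0.003,0.0021,0],0,0.8]
    - [[-0.003,0.0021,0],0,0.8]
    - [[-0.003,0.0021,0],0,0.8]

```text
time: 16.25
tool_pos: [0.5902, -0.2513, 0.2135]
ee_rot: [-3.139, -0.001, -2.973]
wrist_force: [-1.6, -6.7, -3.8]
width: 0.0163
finger_force: 30.0
```

```bash
python3 q.py
```

```text
t 16.25 p [ 0.5902 -0.2513  0.2135] f [-1.65 -6.7  -3.79] w 0.0163 30.0
ang -41.4 r 0.0402 resists cw -6.12, radial f 3.19
```

Call:
carry_out:
  steps:
    - [[0.0004,-0.0006,0],0,0.8]
    - [[0.0007,-0.0012,0],0,0.8]
    - [[0.0007,-0.0012,0],0,0.8]

```text
time: 16.62
tool_pos: [0.5901, -0.2514, 0.2134]
ee_rot: [-3.14, 0.0, -2.972]
wrist_force: [0.3, -6.3, -3.9]
width: 0.0161
finger_force: 30.0
```

```bash
python3 q.py
```

```text
t 16.62 p [ 0.5901 -0.2514  0.2134] f [ 0.28 -6.28 -3.88] w 0.0161 30.0
ang -41.6 r 0.0402 resists cw -4.51, radial f 4.37
```

Still pushed along y; relieve a bit more, then open.

Call:
carry_out:
  steps:
    - [[0,-0.001,0],0,0.8]
    - [[0,-0.002,0],0,0.8]
    - [[0,-0.002,0],0,0.8]

```text
time: 17.0
tool_pos: [0.5901, -0.2516, 0.2133]
ee_rot: [3.139, -0.0, -2.97]
wrist_force: [-0.9, -0.1, -2.4]
width: 0.0165
finger_force: 30.0
```

```bash
python3 q.py
```

```text
t 17.00 p [ 0.5901 -0.2516  0.2133] f [-0.87 -0.06 -2.42] w 0.0165 30.0
ang -41.8 r 0.0404 resists cw -0.63, radial f -0.61
```

Call:
carry_out:
  steps:
    - [[0,0,0],0,0.1]
    - [[0,0,0],0,0.1]
    - [[0,0,0],0,0.1]
    - [[0,0,-0.02],0,0.1]
    - [[0,0,-0.05],0,0.1]
    - [[0.02,0.02,-0.08],0,0.1]
    - [[0.04,0.04,-0.085],0,0.1]
    - [[0.07,0.07,-0.085],0,0.1]
    - [[0.07,0.07,-0.085],0,0.1]

```text
time: 18.12
tool_pos: [0.5079, -0.1941, 0.2998]
ee_rot: [-3.141, 0.002, -2.97]
wrist_force: [0.2, -0.9, 0.5]
width: 0.0419
finger_force: 0.0
```

```bash
python3 - <<'E'
from q import *
s=robot.snapshot("wrist"); np.savez("w4.npz",**s); t=robot.snapshot("top"); np.savez("top4.npz",**t)
P=pts(t)
A=frect(s,.2005,.53,-.225,.06,480)
sc=cv2.resize(s["image"][0:240,160:480],(640*3//4,480*3//4))[:,:,::-1]
B=np.zeros((480,320,3),np.uint8)
c=s["image"][:,:,::-1]; c=cv2.resize(c,(320,240)); B[:240]=c
cv2.imwrite("pics/j.png",np.hstack([A,B]))
# lever: black pixels via depth, top
C_=t["image"].astype(int)
m=(C_.max(-1)<60)&(P[...,2]>.06)&(P[...,2]<.2)&(P[...,0]>.4)&(P[...,0]<.5)&(P[...,1]>-.2)&(P[...,1]<-.14)
q=P[m];print(m.sum(),q.min(0).round(3),q.max(0).round(3)); 
E
```

```text
t 18.12 p [ 0.5079 -0.1941  0.2998] f [ 0.23 -0.89  0.52] w 0.0419 0.0
ang 149.6 r 0.0604 resists cw 0.65, radial f -0.65
142 [ 0.445 -0.178  0.137] [ 0.491 -0.164  0.167]
```

View pics/j.png

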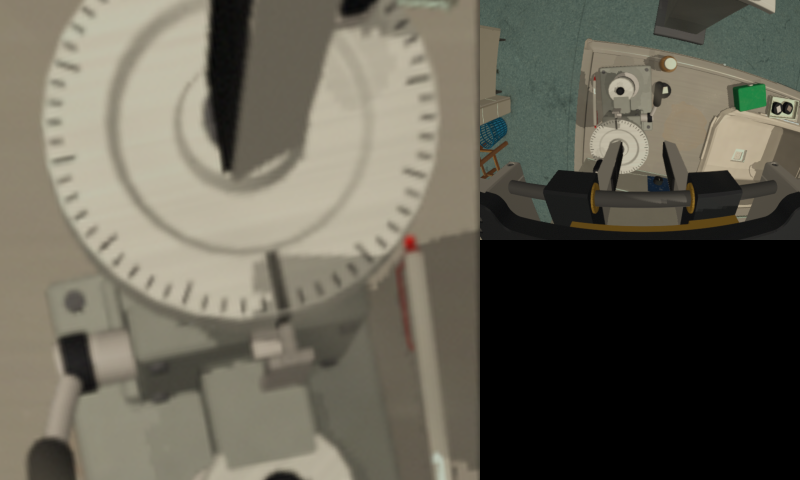

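Call:
carry_out:
  steps:
    - [[0.02,0.015,0],0.8,0.6]
    - [[0.04,0.025,0],1.5,1]
    - [[0.049,0.031,0.02],2,1]
    - [[0.049,0.031,0.06],2,1]
    - [[0.049,0.031,0.1],2,1]
    - [[0.049,0.031,0.115],2,1]
    - [[0.049,0.031,0.115],2,1]

```text
time: 19.1
tool_pos: [0.4559, -0.1735, 0.1827]
ee_rot: [3.141, -0.002, 2.963]
wrist_force: [0.2, 0.5, 0.1]
width: 0.0002
finger_force: 0.0
```

```bash
cat > l.py <<'E'
from q import *
f_=np.radians(-167.8);F=np.array([np.cos(f_),np.sin(f_)]);L=np.array([-np.sin(f_)*-1*-1,np.cos(f_)*-1])
L=np.array([F[1],-F[0]])
e=p[:2]-C;print("k %.4f lat %.4f"%(e@F,e@L),"z %.4f"%p[2],"F tool",(R[:2,:2].T@F).round(3),"ee",o["ee_rot"].round(3),"q6 %.2f"%o["joint_positions"][5])
E
python3 l.py; python3 - <<'E'
from h import *
from bench import robot
s=robot.snapshot("scene")
cv2.imwrite("pics/k.png",cv2.resize(s["image"][150:400,200:440],None,fx=2.3,fy=2.3)[:,:,::-1])
E
```

```text
t 19.10 p [ 0.4559 -0.1735  0.1827] f [0.2  0.53 0.13] w 0.0002 0.0
ang 153.8 r 0.1160 resists cw -0.57, radial f 0.06
k 0.0909 lat 0.0720 z 0.1827 F tool [ 0.924 -0.382] ee [ 3.141e+00 -2.000e-03  2.963e+00] q6 -1.87
```

View pics/k.png

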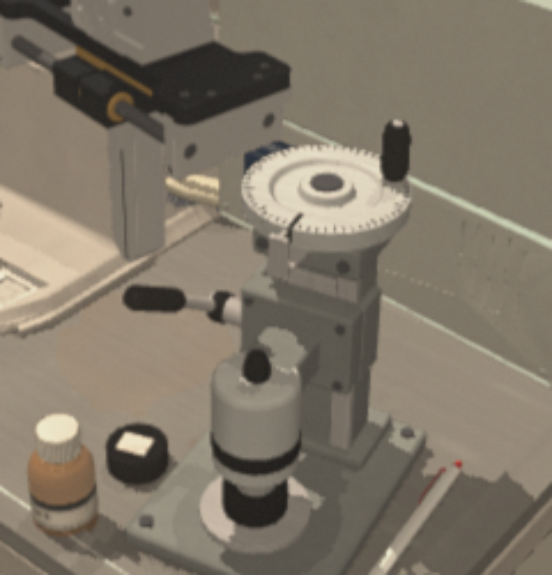

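Call:
carry_out:
  steps:
    - [[0,0,0.006],0,1]
    - [[0,0,0.012],0,1]
    - [[0,0,0.017],0,1]
    - [[0.002,-0.001,0.022],0,1]
    - [[0.005,-0.002,0.027],0,1]
    - [[0.007,-0.003,0.032],0,1]
    - [[0.009,-0.004,0.037],0,1]
    - [[0.01,-0.004,0.042],0,1]
    - [[0.012,-0.005,0.046],0,1]
    - [[0.013,-0.005,0.05],0,1]

```text
time: 20.4
tool_pos: [0.4419, -0.1765, 0.1335]
ee_rot: [-3.141, 0.0, 2.963]
wrist_force: [-3.2, -1.8, 4.2]
width: 0.0006
finger_force: 2.0
```

```bash
python3 l.py
```

```text
t 20.40 p [ 0.4419 -0.1765  0.1335] f [-3.18 -1.78  4.21] w 0.0006 2.0
ang 157.8 r 0.1275 resists cw 2.85, radial f 2.27
k 0.1052 lat 0.0721 z 0.1335 F tool [ 0.924 -0.382] ee [-3.141  0.     2.963] q6 -1.89
```

Call:
carry_out:
  steps:
    - [[0.0003,0,0.0013],0,1]
    - [[0.0005,0,0.0026],0,1]
    - [[0.0007,0,0.004],0,1]

```text
time: 20.78
tool_pos: [0.4416, -0.176, 0.1295]
ee_rot: [-3.141, 0.001, 2.963]
wrist_force: [-1.9, -2.1, 3.6]
width: 0.0006
finger_force: 1.8
```

Call:
carry_out:
  steps:
    - [[0.0003,0,0.0013],0,1]
    - [[0.0005,0,0.0026],0,1]
    - [[0.0007,0,0.004],0,1]

```text
time: 21.15
tool_pos: [0.441, -0.1757, 0.1255]
ee_rot: [3.142, 0.001, 2.963]
wrist_force: [-0.1, -2.2, 2.9]
width: 0.0001
finger_force: 1.6
```

Call:
carry_out:
  steps:
    - [[0.0001,0,0.0013],0,1]
    - [[0.0002,0,0.0026],0,1]
    - [[0.0002,0,0.004],0,1]

```text
time: 21.52
tool_pos: [0.4406, -0.1756, 0.1214]
ee_rot: [3.141, 0.0, 2.963]
wrist_force: [-1.9, -3.0, 3.6]
width: 0.0008
finger_force: 1.6
```

Call:
carry_out:
  steps:
    - [[0,0,0.0013],0,1]
    - [[0,0,0.0026],0,1]
    - [[0,0,0.004],0,1]

```text
time: 21.9
tool_pos: [0.4403, -0.1756, 0.1173]
ee_rot: [3.141, -0.0, 2.963]
wrist_force: [-1.7, -2.4, 2.9]
width: 0.0004
finger_force: 1.9
```

Call:
carry_out:
  steps:
    - [[0,0,0.001],0,1]
    - [[0,0,0.002],0,1]
    - [[0,0,0.003],0,1]

```text
time: 22.28
tool_pos: [0.4403, -0.1755, 0.1143]
ee_rot: [3.141, -0.0, 2.963]
wrist_force: [-1.5, -1.5, 3.8]
width: 0.0004
finger_force: 1.9
```

Call:
carry_out:
  steps:
    - [[0,0,0.001],0,1]
    - [[0,0,0.002],0,1]
    - [[-0.0002,0,0.003],0,1]

```text
time: 22.65
tool_pos: [0.4404, -0.1755, 0.1112]
ee_rot: [3.141, -0.001, 2.963]
wrist_force: [-3.3, -0.6, 3.5]
width: 0.0005
finger_force: 1.9
```

Call:
carry_out:
  steps:
    - [[0,0,0.001],0,1]
    - [[-0.0002,0,0.002],0,1]
    - [[-0.0004,0,0.003],0,1]

```text
time: 23.02
tool_pos: [0.4408, -0.1755, 0.1082]
ee_rot: [3.141, -0.001, 2.963]
wrist_force: [-3.6, -0.1, 2.9]
width: 0.0004
finger_force: 2.0
```

Call:
carry_out:
  steps:
    - [[-0.0002,0,0.001],0,1]
    - [[-0.0004,0,0.002],0,1]
    - [[-0.0006,0,0.003],0,1]

```text
time: 23.4
tool_pos: [0.4415, -0.1755, 0.1052]
ee_rot: [3.141, -0.001, 2.963]
wrist_force: [-4.6, -0.6, 2.8]
width: 0.0003
finger_force: 2.0
```

Call:
carry_out:
  steps:
    - [[0,0,0.001],0,1]
    - [[0,0,0.002],0,1]
    - [[0,0,0.003],0,1]

```text
time: 23.78
tool_pos: [0.4418, -0.1756, 0.1023]
ee_rot: [3.141, 0.0, 2.963]
wrist_force: [-2.9, 1.0, 1.7]
width: 0.0004
finger_force: 2.0
```

Call:
carry_out:
  steps:
    - [[0,0,0.001],0,1]
    - [[0,0,0.002],0,1]
    - [[-0.0005,0,0.003],0,1]

```text
time: 24.15
tool_pos: [0.4423, -0.1757, 0.0994]
ee_rot: [3.141, -0.0, 2.963]
wrist_force: [-4.9, 2.1, 2.3]
width: 0.0001
finger_force: 2.0
```

```bash
cat > m.py <<'E'
from l import *
def mark(s,W=fpx):
    b=np.radians(np.arange(-200,-130,.25)); r=np.linspace(.034,.046,25); 
    B,Rr=np.meshgrid(b,r); X=np.stack([C[0]+Rr*np.cos(B),C[1]+Rr*np.sin(B),np.full_like(B,.2005)],-1)
    if W is fpx: u,v=fpx(s,X)
    else:
        c=X@s["R"].T+s["t"]; u=s["mtx"][0,0]*c[...,0]/c[...,2]+s["mtx"][0,2]; v=s["mtx"][1,1]*c[...,1]/c[...,2]+s["mtx"][1,2]
    g=cv2.remap(cv2.cvtColor(s["image"],cv2.COLOR_RGB2GRAY),u.astype(np.float32),v.astype(np.float32),1).astype(float)
    m=cv2.GaussianBlur(g.mean(0)[None],(9,1),0)[0]; i=np.argsort(m)[:6]; return np.degrees(b[i]).round(1),m[i].round(0),np.median(m).round(0)
if __name__=="__main__":
    print("w4",mark(dict(np.load("w4.npz")))); print("wr",mark(robot.snapshot("wrist")))
    print("top4",mark(dict(np.load("top4.npz")),0)); print("sc",mark(robot.snapshot("scene"),0))
E
python3 m.py
```

```text
t 24.15 p [ 0.4423 -0.1757  0.0994] f [-4.87  2.06  2.31] w 0.0001 2.0
ang 157.4 r 0.1275 resists cw -0.03, radial f 5.29
k 0.1047 lat 0.0728 z 0.0994 F tool [ 0.924 -0.382] ee [ 3.141 -0.     2.963] q6 -1.89
w4 (array([-166.5, -166.3, -166.8, -166. , -167. , -165.8]), array([70., 70., 71., 72., 73., 74.]), np.float64(167.0))
wr (array([-200. , -199.8, -199.5, -199.2, -199. , -198.8]), array([0., 0., 0., 0., 0., 0.]), np.float64(0.0))
top4 (array([-134.8, -134.5, -135. , -134.2, -135.2, -134. ]), array([38., 38., 38., 38., 38., 39.]), np.float64(109.0))
sc (array([-168.5, -168.2, -168.8, -168. , -169. , -167.8]), array([103., 104., 105., 106., 108., 109.]), np.float64(218.0))
```

Call:
carry_out:
  steps:
    - [[0,0,0.001],0,1]
    - [[0,0,0.002],0,1]
    - [[0,0,0.003],0,1]

```text
time: 24.62
tool_pos: [0.4426, -0.1759, 0.0966]
ee_rot: [3.141, 0.001, 2.963]
wrist_force: [-3.1, 2.9, 2.8]
width: 0.0002
finger_force: 1.9
```

Call:
carry_out:
  steps:
    - [[0,0,0.001],0,1]
    - [[0,0,0.002],0,1]
    - [[0,0,0.003],0,1]

```text
time: 25.0
tool_pos: [0.4429, -0.1759, 0.0939]
ee_rot: [3.141, 0.002, 2.963]
wrist_force: [-0.2, 2.7, 5.3]
width: 0.0006
finger_force: 2.6
```

Call:
carry_out:
  steps:
    - [[0,0,0.0007],0,1]
    - [[0,0,0.0015],0,1]

```text
time: 25.25
tool_pos: [0.4431, -0.1759, 0.0927]
ee_rot: [3.141, 0.002, 2.963]
wrist_force: [-0.0, 3.9, 6.7]
width: 0.0004
finger_force: 3.1
```

Call:
carry_out:
  steps:
    - [[0,0,0.0007],0,1]
    - [[0,0,0.0015],0,1]

```text
time: 25.5
tool_pos: [0.4434, -0.1759, 0.0915]
ee_rot: [3.141, 0.003, 2.963]
wrist_force: [0.4, 4.6, 7.4]
width: 0.0005
finger_force: 3.5
```

Call:
carry_out:
  steps:
    - [[0,0,0.001],0,1]
    - [[0,0,0.002],0,1]
    - [[0,0,0.003],0,1]

```text
time: 25.88
tool_pos: [0.4438, -0.176, 0.0892]
ee_rot: [3.141, 0.004, 2.963]
wrist_force: [-0.5, 4.5, 10.0]
width: 0.0007
finger_force: 4.4
```

```bash
python3 l.py
```

```text
t 25.88 p [ 0.4438 -0.176   0.0892] f [-0.5   4.5   9.96] w 0.0007 4.4
ang 157.3 r 0.1260 resists cw -3.96, radial f 2.20
k 0.1033 lat 0.0721 z 0.0892 F tool [ 0.924 -0.381] ee [3.141 0.004 2.963] q6 -1.89
```

Call:
carry_out:
  steps:
    - [[0,0,0.001],0,1]
    - [[0,0,0.002],0,1]
    - [[0,0,0.003],0,1]

```text
time: 26.25
tool_pos: [0.4442, -0.1763, 0.0867]
ee_rot: [-3.141, 0.005, 2.963]
wrist_force: [-0.9, 4.5, 11.6]
width: 0.0004
finger_force: 4.8
```

Call:
carry_out:
  steps:
    - [[0,0,0.0005],0,1]
    - [[0,0,0.001],0,1]

```text
time: 26.5
tool_pos: [0.4444, -0.1762, 0.0862]
ee_rot: [-3.141, 0.006, 2.963]
wrist_force: [0.4, 4.9, 11.1]
width: 0.0005
finger_force: 5.3
```

Call:
carry_out:
  steps:
    - [[0,0,0.001],0,1]
    - [[0,0,0.002],0,1]
    - [[0,0,0.002],0,1]

```text
time: 26.88
tool_pos: [0.4444, -0.1769, 0.0839]
ee_rot: [-3.14, 0.006, 2.963]
wrist_force: [-0.9, 1.8, 9.6]
width: 0.0002
finger_force: 4.0
```

Call:
carry_out:
  steps:
    - [[0,0,0.001],0,1]
    - [[0,0,0.002],0,1]
    - [[0,0,0.002],0,1]

```text
time: 27.25
tool_pos: [0.4445, -0.1773, 0.0824]
ee_rot: [-3.139, 0.007, 2.963]
wrist_force: [-0.5, 2.8, 10.9]
width: 0.0008
finger_force: 4.7
```

```bash
python3 - <<'E'
from m import *
s=robot.snapshot("scene"); print(mark(s,0)); P=pts(s); Ci=s["image"].astype(int)
e=P[...,:2]-C; k=e@F; la=e@L
m=(Ci.max(-1)<65)&(k>.06)&(k<.135)&(la>.055)&(la<.095)&(P[...,2]>.04)&(P[...,2]<.16)
for a0 in np.arange(.06,.135,.01):
    q=m&(k>=a0)&(k<a0+.01)
    if q.sum(): print(round(a0,3),q.sum(),"z",np.percentile(P[q][:,2],[5,50,95]).round(4),"lat",np.median(la[q]).round(4))
E
```

```text
t 27.25 p [ 0.4445 -0.1773  0.0824] f [-0.52  2.79 10.9 ] w 0.0008 4.7
ang 157.7 r 0.1248 resists cw -2.38, radial f 1.54
k 0.1029 lat 0.0707 z 0.0824 F tool [ 0.924 -0.382] ee [-3.139  0.007  2.963] q6 -1.89
(array([-168.5, -168.2, -168.8, -168. , -169. , -167.8]), array([105., 105., 106., 108., 109., 111.]), np.float64(220.0))
0.06 7 z [0.09   0.093  0.0947] lat 0.0636
0.07 41 z [0.0883 0.0923 0.0967] lat 0.0657
0.08 19 z [0.0818 0.0864 0.0913] lat 0.0651
0.09 16 z [0.0751 0.0775 0.0794] lat 0.0658
0.1 53 z [0.0687 0.0753 0.0793] lat 0.0691
```

Call:
carry_out:
  steps:
    - [[0,0,0.001],0,1]
    - [[0,0,0.002],0,1]
    - [[0,0,0.003],0,1]
    - [[0,0,0.003],0,1]

```text
time: 27.8
tool_pos: [0.4451, -0.1773, 0.0805]
ee_rot: [-3.139, 0.008, 2.963]
wrist_force: [-1.2, 2.4, 15.1]
width: 0.0007
finger_force: 6.0
```

Call:
carry_out:
  steps:
    - [[0,0,0.001],0,1]
    - [[0,0,0.001],0,1]

```text
time: 28.05
tool_pos: [0.4454, -0.1773, 0.0799]
ee_rot: [-3.139, 0.009, 2.963]
wrist_force: [-1.0, 3.3, 16.4]
width: 0.0002
finger_force: 6.5
```

Call:
carry_out:
  steps:
    - [[0,0,-0.005],0,1]
    - [[0,0,-0.01],0,1]
    - [[0,0,-0.03],0,1]
    - [[0,0,-0.06],0,1]
    - [[0.03,0.02,-0.11],0,1]
    - [[0.06,0.04,-0.15],0,1]
    - [[0.06,0.04,-0.15],0,1]

```text
time: 28.92
tool_pos: [0.3911, -0.1262, 0.229]
ee_rot: [-3.139, 0.008, 2.964]
wrist_force: [-0.2, 1.2, 0.3]
width: 0.0002
finger_force: 0.0
```

```bash
python3 - <<'E'
from m import *
s=robot.snapshot("scene"); print(mark(s,0)); P=pts(s); Ci=s["image"].astype(int)
print("wrist",mark(robot.snapshot("wrist")))
e=P[...,:2]-C; k=e@F; la=e@L
m=(Ci.max(-1)<65)&(k>.06)&(k<.135)&(la>.055)&(la<.095)&(P[...,2]>.04)&(P[...,2]<.16)
for a0 in np.arange(.06,.135,.01):
    q=m&(k>=a0)&(k<a0+.01)
    if q.sum(): print(round(a0,3),q.sum(),"z",np.percentile(P[q][:,2],[5,50,95]).round(4))
E
```

```text
t 28.93 p [ 0.3911 -0.1262  0.229 ] f [-0.21  1.21  0.32] w 0.0002 0.0
ang 149.7 r 0.1955 resists cw -0.93, radial f 0.79
k 0.1442 lat 0.1319 z 0.2290 F tool [ 0.925 -0.381] ee [-3.139  0.008  2.964] q6 -1.84
(array([-168.5, -168.2, -168.8, -168. , -169. , -167.8]), array([ 98.,  98.,  99., 100., 102., 104.]), np.float64(207.0))
wrist (array([-189. , -188.8, -189.2, -188.5, -189.5, -189.8]), array([32., 32., 32., 32., 32., 32.]), np.float64(70.0))
0.06 40 z [0.0949 0.0991 0.1019]
0.07 70 z [0.0887 0.095  0.0992]
0.08 77 z [0.0835 0.0905 0.0945]
0.09 76 z [0.0789 0.0851 0.089 ]
0.1 86 z [0.073  0.079  0.0846]
0.11 1 z [0.0775 0.0775 0.0775]
```

Call:
carry_out:
  steps:
    - [[-0.03,-0.02,0.04],0,1]
    - [[-0.06,-0.04,0.08],0,1]
    - [[-0.06,-0.04,0.12],0,1]
    - [[-0.06,-0.04,0.135],0,1]
    - [[-0.06,-0.04,0.142],0,1]
    - [[-0.06,-0.04,0.144],0,1]
    - [[-0.06,-0.04,0.144],0,1]

```text
time: 29.9
tool_pos: [0.4409, -0.1755, 0.0825]
ee_rot: [3.141, -0.003, 2.963]
wrist_force: [-4.2, 2.5, 3.1]
width: 0.0007
finger_force: 3.1
```

Call:
carry_out:
  steps:
    - [[0,0,0.001],0,1]
    - [[0,0,0.002],0,1]
    - [[0,0,0.002],0,1]

```text
time: 30.28
tool_pos: [0.4411, -0.1755, 0.0815]
ee_rot: [3.142, -0.002, 2.963]
wrist_force: [-7.0, 2.9, 8.2]
width: 0.0004
finger_force: 4.9
```

Call:
carry_out:
  steps:
    - [[0,0,0.001],0,1]
    - [[0,0,0.002],0,1]
    - [[0,0,0.002],0,1]

```text
time: 30.65
tool_pos: [0.4416, -0.1755, 0.0802]
ee_rot: [3.141, -0.001, 2.963]
wrist_force: [-7.2, 3.5, 8.8]
width: 0.0005
finger_force: 5.8
```

Call:
carry_out:
  steps:
    - [[0,0,0.001],0,1]
    - [[0,0,0.002],0,1]
    - [[0,0,0.002],0,1]

```text
time: 31.02
tool_pos: [0.442, -0.1754, 0.0789]
ee_rot: [3.141, 0.0, 2.964]
wrist_force: [-7.4, 3.9, 11.6]
width: 0.0007
finger_force: 6.7
```

Call:
carry_out:
  steps:
    - [[0,0,0.001],0,1]
    - [[0,0,0.002],0,1]
    - [[0,0,0.002],0,1]

```text
time: 31.4
tool_pos: [0.4424, -0.1754, 0.0775]
ee_rot: [3.141, 0.001, 2.964]
wrist_force: [-7.0, 4.4, 14.1]
width: 0.0006
finger_force: 7.6
```

Call:
carry_out:
  steps:
    - [[0,0,0.001],0,1]
    - [[0,0,0.001],0,1]
    - [[0,0,0.001],0,1]

```text
time: 31.78
tool_pos: [0.4427, -0.1754, 0.0769]
ee_rot: [3.141, 0.002, 2.964]
wrist_force: [-6.8, 5.2, 15.8]
width: 0.0008
finger_force: 8.1
```

Call:
carry_out:
  steps:
    - [[0,0,-0.002],0,1]
    - [[0,0,-0.004],0,1]
    - [[0,0,-0.006],0,1]

```text
time: 32.15
tool_pos: [0.4425, -0.1761, 0.0793]
ee_rot: [-3.141, 0.001, 2.963]
wrist_force: [-1.5, -0.4, 0.3]
width: 0.0005
finger_force: 0.4
```

Call:
carry_out:
  steps:
    - [[0,0,-0.004],0,1]
    - [[0,0,-0.01],0,1]
    - [[0,0,-0.03],0,1]
    - [[0,0,-0.06],0,1]
    - [[0.03,0.02,-0.11],0,1]
    - [[0.06,0.04,-0.15],0,1]
    - [[0.06,0.04,-0.15],0,1]

```text
time: 33.02
tool_pos: [0.3915, -0.126, 0.2333]
ee_rot: [-3.139, 0.01, 2.964]
wrist_force: [0.9, -0.0, -0.6]
width: 0.0004
finger_force: 0.0
```

```bash
python3 - <<'E'
from m import *
s=robot.snapshot("scene"); print(mark(s,0)); P=pts(s); Ci=s["image"].astype(int)
e=P[...,:2]-C; k=e@F; la=e@L
m=(Ci.max(-1)<65)&(k>.06)&(k<.135)&(la>.055)&(la<.095)&(P[...,2]>.04)&(P[...,2]<.16)
for a0 in np.arange(.06,.135,.01):
    q=m&(k>=a0)&(k<a0+.01)
    if q.sum(): print(round(a0,3),q.sum(),"z",np.percentile(P[q][:,2],[5,50,95]).round(4))
E
```

```text
t 33.02 p [ 0.3915 -0.126   0.2333] f [ 0.87 -0.01 -0.58] w 0.0004 0.0
ang 149.7 r 0.1953 resists cw -0.43, radial f -0.75
k 0.1439 lat 0.1320 z 0.2333 F tool [ 0.925 -0.381] ee [-3.139  0.01   2.964] q6 -1.84
(array([-168.5, -168.2, -168.8, -168. , -169. , -167.8]), array([ 97.,  97.,  98.,  99., 101., 103.]), np.float64(207.0))
0.06 49 z [0.0897 0.0959 0.0991]
0.07 77 z [0.0834 0.0916 0.0953]
0.08 79 z [0.0782 0.0852 0.0898]
0.09 85 z [0.0719 0.0789 0.084 ]
0.1 59 z [0.0664 0.073  0.078 ]
```

```bash
python3 -c "
from bench import robot; print(robot.close_job())"
```

```text
the job is handed in; nothing more can be done
None
```

The job is handed in at about 33 s. The mark is at the pointer as far as the images can tell, reached from below after the slack (about 1 rad) ran out. The clamp was pressed to roughly 15 N at the lever tip and the mark did not move. I could not measure the hood height or the cam force directly, and no verdict came back.

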